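# Set the cleaner's rotary selector and press start

## Task

Start a cycle on the ultrasonic instrument cleaner: push the tab of its rotary selector clockwise with a fingertip, click by click, until it rests at the fifth mark (the red off mark counts as the first, and each click is one mark), without going past it; only then press the green start button fully down, and draw clear. Only push: do not pinch the tab, do not shift or lift the cleaner, and leave the bowl, timer, haemostat and marker where they are.

Things in the scene. Friction and masses are not known exactly. Their poses are not given: they have to be found in the camera images.
- console: The ultrasonic cleaner: white box 150 (x) x 300 (y) x 90 mm high, about 3.4 kg in all, standing loose on rubber feet, its blue-striped front toward -x. Origin at the centre of its underside on the table, z up. On its top: a steel tank lid 10 mm high over y = +49..+143 mm with the bowl on it; the selector dial at (0, -10) mm; the start button at (0, -115) mm. The deck round dial and button is flat at z = 90 mm.
- dial_axis (a point): Point on the vertical axis of the selector, on the upper face of its black disc (disc 84 mm across, 8 mm thick; upper face 100 mm above the table). Seen from above the seven marks lie on a circle of 53 mm radius round it, 30 degrees apart: the first (a larger red dot) toward the console's +y, the fourth toward the console's +x, the seventh toward its -y; the other marks are white dots that grow a little from the second to the seventh.
- tab_middle (a point): Centre of the selector's finger tab, 29 mm from the dial axis, 11 mm above the disc's upper face. The tab is an upright black fin with a white spine along the middle that serves as pointer: 26 mm long radially (from 16 to 42 mm from the axis), 12 mm thick, black flanks 20 mm and spine 24 mm high above the disc. It points at the mark that is set. x of this frame points radially outward, z up.
- tab_rear: The black anticlockwise flank of the tab (4 mm thick, 20 mm high), the one to push for a clockwise turn. Origin at its foot on the disc, half-way along the tab.
- tab_lead: The black clockwise flank of the tab, likewise. Touching both flanks at once with more than 1.5 N counts as pinching.
- mark_5 (a point): The fifth mark, on the deck: where the tab must point.
- selector (a joint): Angle of the selector in rad, growing clockwise seen from above: 0 at the first (red) mark, where it has a stop, 0.524 a click, 2.094 at the fifth mark, 3.142 (stop) at the seventh. It starts at the first, second or third mark. A detent draws it to the nearest mark: about 0.07 N m (2.4 N on the tab) takes it over the half-way point to the next mark, then it springs on by itself into that mark and stays; light damping.
- button_top (a point): Centre of the top of the unpressed green start button, 15 mm above the deck (105 mm above the table): round, 22 mm across, in a black bezel 30 mm across (foot 34 mm) that stands 9.6 mm above the deck.
- start_button (a joint): Travel of the start button in m, 0 up to 0.004 fully down; it resists with about 5 N and stays down once pressed.
- gallipot: Steel bowl, 79 mm across, 40 mm high, loose on the tank lid. Origin at the centre of its underside.
- minute_timer: White minute timer with a black knob, 62 x 62 x 44 mm, loose on the table left of the cleaner. To be left where it is. Origin at the centre of its underside.
- haemostat: Steel haemostat, 56 x 140 x 7 mm, lying on the table in front of the cleaner. Origin at the centre of its underside.
- marker: White marker with a blue cap, 130 mm long, 18 mm thick, lying on the table right of the cleaner. Origin at the centre of its underside.

How it is judged (in metres and radians):
On the way, in this order (a step that is already met when the one before it is completed fails the run):
1. the selector rests at the fifth mark, the start button not yet pressed (value of joint selector between 1.9744 and 2.2144 rad and velocity of joint selector between -0.1 and 0.1 rad/s and value of joint start_button below 0.001 m), for 0.2 s.
2. the start button is pressed down, with the selector at the fifth mark (value of joint selector between 1.9744 and 2.2144 rad and value of joint start_button above 0.003 m), for 0.1 s.
At the end, for the whole second after the job is handed in: The selector rests within 0.12 rad of the fifth mark, the start button is down (at least 3 of its 4 mm), the cleaner stands within 20 mm of where it was, and the bowl, timer, haemostat and marker lie within 25 mm of where they were (all of step 2 and velocity of joint selector between -0.1 and 0.1 rad/s and distance of console from where it was at the start of the episode below 0.02 m and linear speed of console below 0.01 m/s and distance of each of gallipot, minute_timer, haemostat, marker from where it was at the start of the episode below 0.025 m); the robot touches nothing.
It fails at once if the selector goes past the fifth mark (more than half-way to the sixth) (value of joint selector above 2.3944 rad).
It fails at once if the start button is pressed before the selector is at the fifth mark (value of joint start_button above 0.002 m and (value of joint selector below 1.8944 rad or value of joint selector above 2.2944 rad)).
It fails at once if the tab is pinched between the fingers (contact force between each of tab_rear, tab_lead and the fingers above 1.5 N).
It fails at once if the cleaner is shifted more than 20 mm, lifted or tipped (distance of console from where it was at the start of the episode above 0.02 m or height (world z) of console above 0.01 m or angle between console's own z axis and vertical above 0.08 rad).
It fails at once if the bowl, timer, haemostat or marker is moved more than 25 mm (distance of any of gallipot, minute_timer, haemostat, marker from where it was at the start of the episode above 0.025 m).
It also fails if it takes over 56 s, if anything falls off the work surface, if the arm or the gripper's body presses on something with over 40 N, if the wrist force passes 120 N, or if a joint passes its speed limit or range.

## Robot

A 7-joint arm with a two-finger parallel gripper is mounted at the origin on the work surface; the furniture and walls round the work are solid. World frame = base frame: x ahead of the robot, y to its left, z up, the work surface at z = 0. Lengths are in m, angles in degrees, forces in N, time in s.
With the tool pointing down it reaches from about 0.425 to 0.875 m from the base axis. Payload 4.7 kg.
Tool frame: the origin (TCP) lies between the finger pads; the fingertips stand 8 mm ahead of it and the grasp point (between the pads) lies 11 mm behind it; z points along the fingers, y is the line along which they close (so a half turn about z gives the same grasp; the last joint's range is limited). The gripper opens to 87 mm and grips with 3 to 60 N. Pads are 19 mm wide; open, the fingers measure 117 mm over their backs; the gripper's body (75 mm by 190 mm) begins 51 mm behind the grasp point.
Start: joints at [70.021, 18.392, -4.016, 83.108, 1.295, 78.541, -3.26], TCP at [0.231, -0.608, 0.231] pointing down, gripper open.
Joint ranges: [-163.93, 163.93], [-17.29, 119.83], [-79.2, 71.16], [3.27, 140.29], [-89.18, 269.18], [5.43, 117.66], [-154.24, 154.24]. Speed limits (degrees/s): [147.25, 147.25, 180, 180, 180, 180, 180].

## Interface

Orientations are given as [roll, pitch, yaw] about the fixed x, y, z axes, in that order (R = Rz(yaw) Ry(pitch) Rx(roll)).
In Python, from cell import env, viewer gives the robot as it stands. The module is installed in compiled form; this text tells all that it offers.
- The arm moves only by the tool arm_command, never from a script. Its argument "series" is a list of rows, each a list of 2 entries, a list of its own where there are three numbers: the shift along the tool's x, y, z in mm, then the turn about the tool's z in rad. A call has exactly 5 rows; each row is the pose to reach, as a shift and turn from the pose commanded when the call began, along the tool's axes at that moment; what a row does not reach only later rows make up. A row lasts 1/10 s, in which the tool goes at most 50 mm and 8.59 degrees, less where a joint would pass 70% of its speed; a pose out of reach is approached as far as the arm can. A call with a gripper value outside its range is refused whole. "grip" is the gripper command: -1 is fully open, 1 is shut, values between are in proportion, set as the call begins (left out, the last holds). The fingers move at their own pace and stop on an object; "grip_force" is the grip in N (left out, the last holds). Time passes only in rows, so rows that repeat a pose let the fingers close, or fill a call up. It gives the time, the measured TCP pose, the force, the opening and the grip force at its end, in the units of the state.
- env.get_obs(): the state, without advancing time (a new reading comes with each control period).
- viewer.read_camera(name): name is "scene" or "side" or "wrist"; returns (picture, depth): 480x640x3 uint8, blue, green, red; 480x640 float32, m along the optical axis (not along the pixel's ray), 0 where there is no reading.
- viewer.calibration(name): a dict with "K" (3x3 intrinsics, pixels), "T" (4x4, takes a point from camera to world coordinates); the wrist camera has in their place "hand_eye" (4x4, takes a point from camera to tool coordinates, whose origin is the TCP and whose axes are the flange's). Camera axes: x right, y up, looking along -z (the intrinsics and any distortion apply to the point x, -y, -z); pixel columns grow to the right and rows downward; lengths in m; the calibration is good to about 2 mm. A picture is of the moment at which its call begins: read the wrist's pose just before it. calibration takes no time and is no camera call.
- env.sign_off(): hands the job in; it is judged then, once.
The state is a dict: "time_s": time; "qpos": joint angles; "joint_velocities": joint speeds; "effort": joint torques, N m; "tool_pos": TCP position; "tool_rot": TCP orientation; "force": force on the tool from outside, world axes, zero at the start; "wrist_torque": the same for the moment, N m; "grip_width": finger opening in m; "grasp_force": force on a finger pad.
Only numpy, scipy, OpenCV 4.12 (cv2) and the standard library are available. Lean on these libraries where they do the work, as an engineer would, in place of code of your own. Each camera call takes 0.05 s, during which the arm holds its last target. There are 200 camera calls.

## Working session

There is one attempt and no reset: what is moved stays moved. The work goes in short steps, Python scripts to look and compute and a tool call to move; the robot and the scene stay as the last step left them, time stands still between calls to the robot, and variables do not carry over. Pictures are saved under pics/ and viewed, at most 11 in all, crops included, and the job is handed in when it is done.

Besides the shell and the picture viewer there is one more tool, called after "Emit:" by a JSON object that holds its "fn" and its "kwargs". arm_command: Moves the arm, as the interface text tells. Its arguments: {"type":"object","properties":{"series":{"type":"array"},"grip":{"type":"number"},"grip_force":{"type":"number"}},"required":["series"]}

```bash
mkdir -p pics; python3 - <<'E'
from cell import env, viewer
import cv2, numpy as np
o=env.get_obs(); print({k:np.round(v,3) for k,v in o.items()})
for n in("scene","side"):
    im,d=viewer.read_camera(n); cv2.imwrite(f"pics/{n}.png",im); np.save(f"{n}_d.npy",d)
    c=viewer.calibration(n); print(n,np.round(c["K"],1).tolist(),np.round(c["T"],3).tolist(), [k for k in c])
c=viewer.calibration("wrist"); print({k:np.round(v,4).tolist() for k,v in c.items()})
E
```

```text
{'time_s': np.float64(0.0), 'qpos': array([70.021, 18.44 , -4.016, 83.176,  1.296, 78.541, -3.259]), 'joint_velocities': array([-0.066,  0.011, -0.014,  0.073, -0.126, -0.029, -0.037]), 'effort': array([-0.0000e+00, -4.9129e+01, -4.0400e-01, -3.1253e+01, -6.4000e-02,
        4.4000e-02,  0.0000e+00]), 'tool_pos': array([ 0.23 , -0.607,  0.229]), 'tool_rot': array([-1.79888e+02,  7.00000e-03,  2.07910e+01]), 'force': array([-0.541,  0.413, -0.251]), 'wrist_torque': array([ 0.002, -0.01 , -0.006]), 'grasp_force': np.float64(0.0), 'grip_width': np.float64(0.087)}
scene [[494.4, 0.0, 313.4], [0.0, 494.4, 238.9], [0.0, 0.0, 1.0]] [[-0.497, 0.398, -0.771, -0.13], [-0.868, -0.213, 0.449, 0.461], [0.014, 0.892, 0.451, 0.499], [0.0, 0.0, 0.0, 1.0]] ['K', 'T']
side [[568.9, 0.0, 319.7], [0.0, 568.9, 241.6], [0.0, 0.0, 1.0]] [[0.945, 0.244, -0.219, 0.26], [-0.328, 0.728, -0.602, -0.677], [0.012, 0.641, 0.768, 1.038], [0.0, 0.0, 0.0, 1.0]] ['K', 'T']
{'K': [[385.1019, 0.0, 323.3581], [0.0, 385.1019, 237.9753], [0.0, 0.0, 1.0]], 'hand_eye': [[-0.0007, 0.966, 0.2587, 0.0705], [1.0, 0.0006, 0.0006, -0.0002], [0.0004, 0.2587, -0.966, -0.1535], [0.0, 0.0, 0.0, 1.0]]}
```

View pics/scene.png

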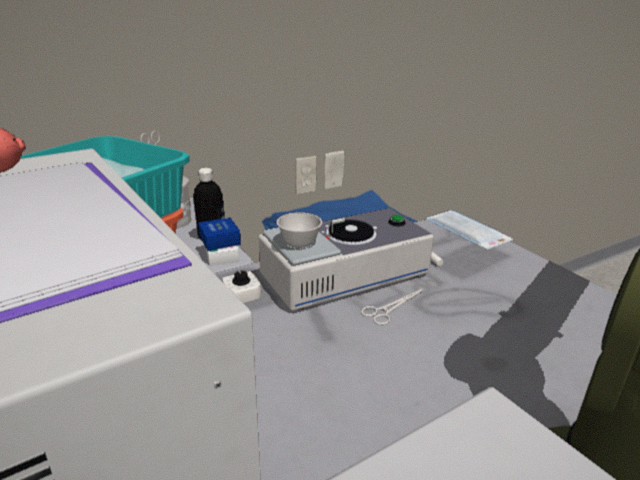

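View pics/side.png

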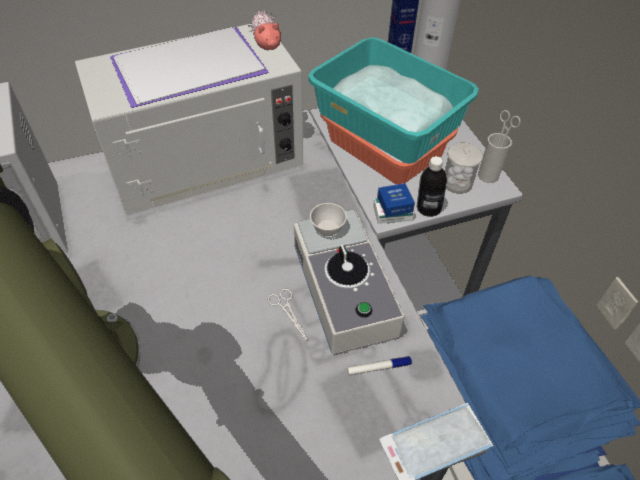

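The scene view shows the cleaner with the button near (397,219) and the dial near (351,231). In the side view the dial is near (347,268), with the tab pointing up toward (342,247), and the green button is near (364,309).

```bash
cat > h.py <<'E'
import cv2, numpy as np
from cell import env, viewer
from scipy.spatial.transform import Rotation as R
def cam(n,o=None):
    c=viewer.calibration(n)
    if n!="wrist": return c["K"],c["T"]
    T=np.eye(4);T[:3,:3]=R.from_euler("xyz",o["tool_rot"],degrees=True).as_matrix();T[:3,3]=o["tool_pos"]
    return c["K"],T@c["hand_eye"]
def ray(K,T,p,z):
    p=np.atleast_2d(np.asarray(p,float)); d=np.c_[(p[:,0]-K[0,2])/K[0,0],-(p[:,1]-K[1,2])/K[1,1],-np.ones(len(p))]@T[:3,:3].T
    return T[:3,3]+d*((z-T[2,3])/d[:,2])[:,None]
def green(im):
    h=cv2.cvtColor(im,cv2.COLOR_BGR2HSV); return cv2.inRange(h,(45,90,40),(85,255,255))
def red(im):
    h=cv2.cvtColor(im,cv2.COLOR_BGR2HSV); return cv2.inRange(h,(0,120,60),(10,255,255))|cv2.inRange(h,(170,120,60),(180,255,255))
E
python3 - <<'E'
from h import *
im=cv2.imread("pics/side.png");K,T=cam("side");d=np.load("side_d.npy")
m=green(im);m[:280]=0;m[340:]=0;m[:,:340]=0;m[:,390:]=0
ys,xs=np.nonzero(m);print("green",len(xs),xs.mean(),ys.mean(),ray(K,T,[xs.mean(),ys.mean()],.104))
m=red(im);m[:225]=0;m[300:]=0;m[:,:320]=0;m[:,380:]=0
ys,xs=np.nonzero(m);print("red",len(xs),xs.mean(),ys.mean(),ray(K,T,[xs.mean(),ys.mean()],.09))
g=cv2.inRange(im,(0,0,0),(60,60,60));g[:240]=0;g[292:]=0;g[:,:322]=0;g[:,374:]=0
c=max(cv2.findContours(g,0,1)[0],key=cv2.contourArea)
w=ray(K,T,c[:,0],.1)[:,:2].astype(np.float32)
print("dial",cv2.minEnclosingCircle(w),cv2.fitEllipse(w))
s=im[190:340,280:420];cv2.imwrite("pics/crop1.png",cv2.resize(s,None,fx=4,fy=4,interpolation=cv2.INTER_CUBIC))
E
```

```text
green 80 363.9375 306.7875 [[ 0.55503288 -0.12861246  0.104     ]]
red 9 338.0 250.0 [[0.56107361 0.03200742 0.09      ]]
dial ((0.5574733018875122, -0.01769893616437912), 0.049239158630371094) ((0.5592136383056641, -0.02396419271826744), (0.07690806686878204, 0.08440922200679779), 178.4911346435547)
```

View pics/crop1.png

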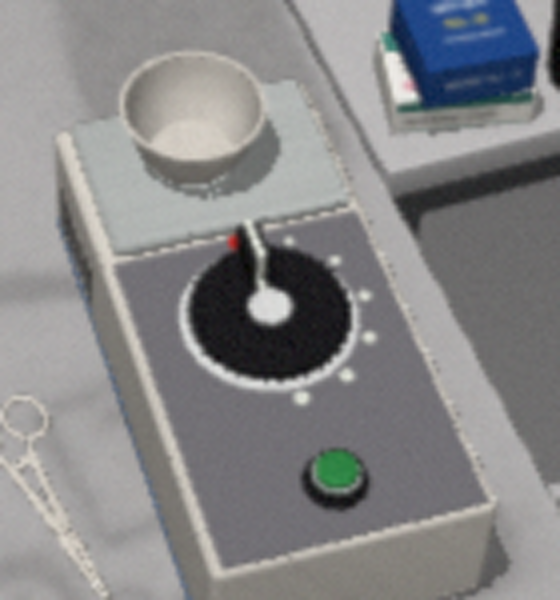

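The crop shows the tab (white spine around (255,255)) pointing at the red mark (233,243). Six white dots are free on the right. The start is therefore the first mark, so four clicks are needed. The dial-to-button distance comes to 107 mm against 105 mm expected, which is consistent. Next I close the fingers and move over the cleaner for a near look.

Emit:
{"fn": "arm_command", "kwargs": {"series": [[[33,-30,-2],0],[[66,-60,-4],0],[[99,-90,-6],0],[[132,-120,-8],0],[[165,-150,-10],0]], "grip": 1, "grip_force": 20}}

```text
time_s: 0.6
tool_pos: [0.3321, -0.407, 0.2402]
tool_rot: [-180.0, 0.0, 20.8]
force: [0.7, -0.2, -0.3]
grip_width: 0.0551
grasp_force: 0.0
```

Emit:
{"fn": "arm_command", "kwargs": {"series": [[[33,-30,-2],0],[[66,-60,-4],0],[[99,-90,-6],0],[[132,-120,-8],0],[[165,-150,-10],0]]}}

```text
time_s: 1.1
tool_pos: [0.433, -0.2083, 0.2504]
tool_rot: [180.0, 0.0, 20.8]
force: [1.0, -0.2, -0.5]
grip_width: 0.0153
grasp_force: 0.0
```

Emit:
{"fn": "arm_command", "kwargs": {"series": [[[28,-25,-2],-0.14],[[56,-50,-4],-0.28],[[84,-75,-6],-0.42],[[112,-100,-8],-0.56],[[140,-125,-10],-0.7]]}}

```text
time_s: 1.6
tool_pos: [0.5194, -0.0422, 0.2603]
tool_rot: [-180.0, 0.0, 61.2]
force: [0.4, -1.0, 0.3]
grip_width: 0.0004
grasp_force: 0.0
```

Emit:
{"fn": "arm_command", "kwargs": {"series": [[[0,0,0],-0.13],[[0,0,0],-0.26],[[0,0,0],-0.39],[[0,0,0],-0.51],[[0,0,0],-0.51]]}}

```text
time_s: 2.1
tool_pos: [0.5189, -0.0435, 0.2601]
tool_rot: [-179.9, -0.0, 90.1]
force: [-0.0, 0.2, -0.0]
grip_width: 0.0007
grasp_force: 0.0
```

```bash
python3 - <<'E'
from h import *
o=env.get_obs(); im,d=viewer.read_camera("wrist"); K,T=cam("wrist",o)
cv2.imwrite("pics/w1.png",im); np.savez("w1.npz",K=K,T=T,d=d)
print(o["tool_pos"])
for n,m,z in(("green",green(im),.105),("red",red(im),.09)):
    for c in cv2.findContours(m,0,2)[0]:
        if cv2.contourArea(c)>8:
            M=cv2.moments(c);p=[M["m10"]/M["m00"],M["m01"]/M["m00"]];print(n,cv2.contourArea(c),np.round(p,1),ray(K,T,p,z).round(4))
E
```

```text
[ 0.51891682 -0.04354457  0.26010184]
red 102.5 [376.5 130.6] [[0.5614 0.0307 0.09  ]]
```

View pics/w1.png

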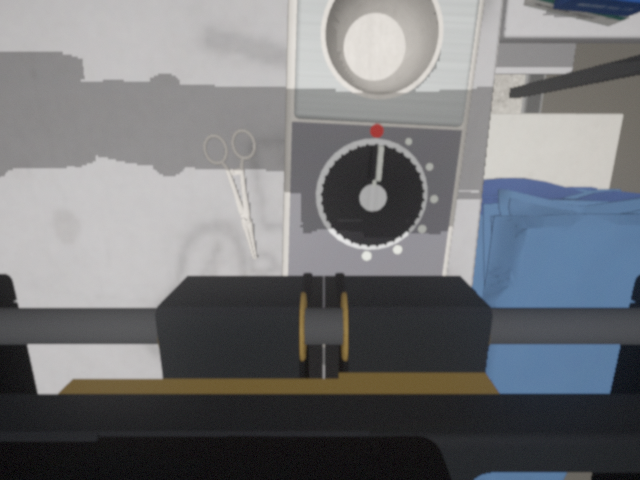

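The wrist view shows the red mark at (376,131), the tab spine from (377,180) to (380,143), so it is at mark 1, and the white dots running round to (366,256). The gripper hides the button. I fit the marks and check the clearances.

```bash
python3 - <<'E'
from h import *
from scipy.optimize import least_squares
f=np.load("w1.npz");K,T,d=f["K"],f["T"],f["d"];im=cv2.imread("pics/w1.png")
P=[[376.5,130.6]]
g=cv2.cvtColor(im,cv2.COLOR_BGR2GRAY).astype(float)
for x,y in[(408,141),(430,166),(434,199),(422,229),(397,250),(366,256)]:
    w=g[y-6:y+7,x-6:x+7]; w=np.clip(w-(w.min()+.6*(w.max()-w.min())),0,None); yy,xx=np.mgrid[y-6:y+7,x-6:x+7]; P.append([(w*xx).sum()/w.sum(),(w*yy).sum()/w.sum()])
W=ray(K,T,P,.09)[:,:2]
th=np.radians(30*np.arange(7))
def model(p): a=th-p[2]; return np.c_[p[0]+.053*np.sin(a),p[1]+.053*np.cos(a)]
r=least_squares(lambda p:(model(p)-W).ravel(),[.558,-.022,0]);print("axis",r.x[:2],"yaw deg",np.degrees(r.x[2]),"resid mm",(1e3*(model(r.x)-W)).round(1).tolist())
y=r.x[2];c,s=np.cos(y),np.sin(y);Rm=np.array([[c,-s],[s,c]])
print("button",r.x[:2]+Rm@[0,-.105],"mark5",model(r.x)[4])
S=ray(K,T,[[376.5,180],[380,143]],.124)[:,:2];v=S-r.x[:2];print("spine",S,"angle",np.degrees(np.arctan2(v[:,0],v[:,1])+y),np.hypot(*v.T))
cs=np.argwhere(np.ones((1,1)))
e=ray(K,T,[[320,45],[442,45],[381,97],[381,-10]],.14);print("bowl rim",e.round(3).tolist())
def w3(u,v): 
    z=d[v,u];return (T@[(u-K[0,2])/K[0,0]*z,-(v-K[1,2])/K[1,1]*z,-z,1])[:3].round(3)
for p in[(170,350),(250,320),(303,320),(324,300),(345,320),(480,350),(320,390),(100,325),(320,280),(373,198),(350,210)]:print(p,d[p[1],p[0]],w3(*p))
E
```

```text
axis [ 0.55880292 -0.02218496] yaw deg -2.74111764096494 resid mm [[-0.0, 0.1], [0.0, -0.1], [-0.0, -0.2], [-0.0, -0.1], [0.0, 0.3], [0.0, -0.0], [0.0, 0.0]]
button [ 0.55378147 -0.12706482] mark5 [ 0.60338243 -0.05084969]
spine [[ 0.55824384 -0.00528638]
 [ 0.55979675  0.02159336]] angle [-4.63601543 -1.44063896] [0.01690782 0.04378959]
bowl rim [[0.516, 0.084, 0.14], [0.595, 0.084, 0.14], [0.557, 0.052, 0.14], [0.554, 0.115, 0.14]]
(170, 350) 0.076522216 [ 0.488 -0.014  0.345]
(250, 320) 0.07436387 [ 0.505 -0.008  0.346]
(303, 320) 0.079574615 [ 0.515 -0.01   0.341]
(324, 300) 0.17440762 [ 0.519 -0.045  0.252]
(345, 320) 0.08022865 [ 0.523 -0.01   0.34 ]
(480, 350) 0.07596975 [ 0.55  -0.014  0.346]
(320, 390) 0.072681524 [ 0.518 -0.019  0.351]
(100, 325) 0.08201858 [ 0.471 -0.012  0.339]
(320, 280) 0.16658352 [ 0.517 -0.034  0.257]
(373, 198) 0.3160068 [ 0.559 -0.023  0.1  ]
(350, 210) 0.31867018 [ 0.541 -0.033  0.1  ]
```

The fit is excellent, with residuals of 0.3 mm or less. The axis is (0.5588, -0.0222), the yaw is -2.7°, the button is (0.554, -0.127), and the disc depth reads 0.100 m as specified. I will descend behind the rear flank with tool x radial and tool y along the push.

Emit:
{"fn": "arm_command", "kwargs": {"series": [[[27,6,0],0.02],[[54,12,0],0.048],[[54,12,40],0.048],[[54,12,80],0.048],[[54,12,115],0.048]]}}

```text
time_s: 2.65
tool_pos: [0.5307, 0.0105, 0.1438]
tool_rot: [-180.0, 0.0, 87.2]
force: [0.3, -0.6, 0.2]
grip_width: -0.0002
grasp_force: 0.0
```

Emit:
{"fn": "arm_command", "kwargs": {"series": [[[0,0,8],0],[[0,0,16],0],[[0,0,24],0],[[0,0,31],0],[[0,0,31],0]]}}

```text
time_s: 3.15
tool_pos: [0.5312, 0.0103, 0.1145]
tool_rot: [180.0, 0.0, 87.3]
force: [-0.1, -0.2, 0.5]
grip_width: 0.0008
grasp_force: 0.0
```

```bash
python3 - <<'E'
from h import *
o=env.get_obs(); im,d=viewer.read_camera("wrist");cv2.imwrite("pics/w2.png",im)
print(o["tool_pos"],o["tool_rot"],o["force"])
E
```

```text
[0.53119325 0.01034556 0.11453458] [1.79995591e+02 1.04291951e-02 8.73411409e+01] [-0.0656433  -0.24389949  0.54845591]
```

View pics/w2.png

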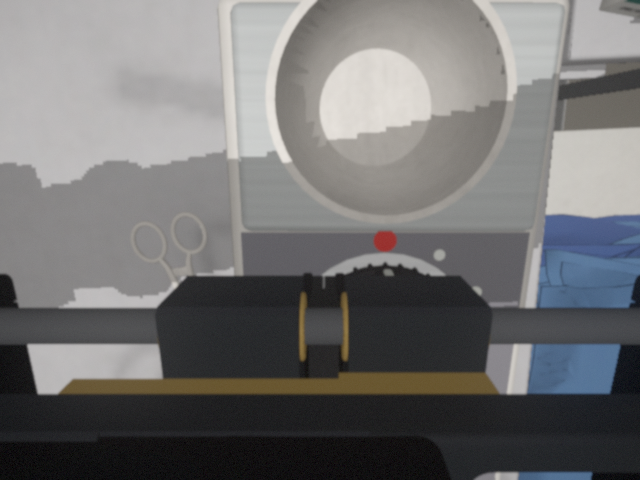

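The tip of the tab is at (388,272), just right of the closed fingers. The red mark is at (385,241), and there is no contact yet. I move up to contact, then push the first half click.

Emit:
{"fn": "arm_command", "kwargs": {"series": [[[0,2,0],0],[[0,4,0],0],[[0,6,0],0],[[0,8,0],0],[[0,8,0],0]]}}

```text
time_s: 3.7
tool_pos: [0.5395, 0.0101, 0.1147]
tool_rot: [180.0, -0.0, 87.4]
force: [0.6, -0.6, -0.4]
grip_width: 0.0004
grasp_force: 0.0
```

Emit:
{"fn": "arm_command", "kwargs": {"series": [[[1.1,1.7,0],0.052],[[2.0,3.4,0],0.105],[[2.9,5.1,0],0.157],[[3.7,6.9,0],0.209],[[3.7,6.9,0],0.209]]}}

```text
time_s: 4.2
tool_pos: [0.5459, 0.0135, 0.1144]
tool_rot: [-180.0, 0.0, 75.4]
force: [-0.3, -0.5, 0.3]
grip_width: 0.0009
grasp_force: 0.3
```

```bash
python3 - <<'E'
from h import *
o=env.get_obs(); print(o["tool_pos"],o["tool_rot"],o["force"])
im,d=viewer.read_camera("side");cv2.imwrite("pics/s2.png",cv2.resize(im[200:330,290:420],None,fx=4,fy=4,interpolation=cv2.INTER_CUBIC))
E
```

```text
[0.54594408 0.01349767 0.11440129] [-1.79959594e+02  2.24772586e-02  7.53931692e+01] [-0.33769421 -0.47114732  0.26621499]
```

View pics/s2.png

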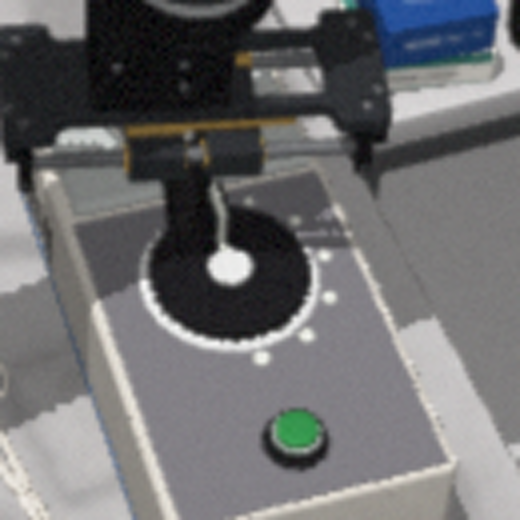

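The side view shows the spine from (225,235) to (215,185), turned slightly clockwise with the finger touching it. I add a spine-angle readout, calibrated on the first picture, then push past half-way.

```bash
cat >> h.py <<'E'
A=np.array([.5588,-.0222]);YAW=-2.74
def spine(im):
    K,T=cam("side");ys,xs=np.mgrid[235:295,315:385];p=np.c_[xs.ravel(),ys.ravel()]
    w=ray(K,T,p,.124)[:,:2]-A;r=np.hypot(*w.T)
    b=im[p[:,1],p[:,0]].astype(int);s=(b.min(1)>110)&(r>.018)&(r<.040)
    a=np.degrees(np.arctan2(w[s].mean(0)[0],w[s].mean(0)[1]))+YAW
    return round(a,1),s.sum(),np.round(np.std(w[s],0)*1e3,1)
def look():
    o=env.get_obs();im,_=viewer.read_camera("side");cv2.imwrite("pics/last.png",im)
    v=o["tool_pos"][:2]-A;print("spine",spine(im),"tcp",o["tool_pos"].round(4),o["tool_rot"].round(1),"finger angle",round(90-o["tool_rot"][2]+YAW,1),"r",(np.hypot(*v)*1e3).round(1),"F",o["force"].round(1));return im
E
python3 - <<'E'
from h import *
print(spine(cv2.imread("pics/side.png"))); look()
E
```

```text
(np.float64(23.8), np.int64(225), array([21.8, 19.7]))
spine (np.float64(137.8), np.int64(76), array([15.5, 22.8])) tcp [0.5459 0.0135 0.1144] [-180.     0.    75.5] finger angle 11.8 r 37.9 F [-0.3  0.3  0.3]
```

Emit:
{"fn": "arm_command", "kwargs": {"series": [[[0.7,1.1,0],0.035],[[1.4,2.2,0],0.07],[[2.0,3.4,0],0.105],[[2.6,4.5,0],0.14],[[2.6,4.5,0],0.14]]}}

```text
time_s: 4.8
tool_pos: [0.5508, 0.015, 0.1144]
tool_rot: [-180.0, 0.0, 67.4]
force: [-0.9, -0.0, 1.1]
grip_width: 0.0006
grasp_force: 0.7
```

```bash
python3 - <<'E'
from h import *
look()
E
```

```text
spine (np.float64(157.7), np.int64(71), array([15.2, 22.3])) tcp [0.5508 0.015  0.1144] [-180.     0.    67.4] finger angle 19.8 r 38.0 F [-0.9 -0.   1.1]
```

```bash
cat >> h.py <<'E'
def spine(im):
    K,T=cam("side");ys,xs=np.mgrid[235:295,315:385];p=np.c_[xs.ravel(),ys.ravel()]
    q=np.hypot(*(ray(K,T,p,.1)[:,:2]-A).T);w=ray(K,T,p,.116)[:,:2]-A
    b=im[p[:,1],p[:,0]].astype(int);s=(b.min(1)>90)&(q>.012)&(q<.038)
    m=w[s].mean(0);return round(np.degrees(np.arctan2(*m))+YAW,1),s.sum(),np.round(np.std(w[s],0)*1e3,1)
E
python3 - <<'E'
from h import *
print(spine(cv2.imread("pics/side.png"))); im=cv2.imread("pics/last.png");print(spine(im))
cv2.imwrite("pics/s3.png",cv2.resize(im[200:330,290:420],None,fx=4,fy=4,interpolation=cv2.INTER_CUBIC))
E
```

```text
(np.float64(14.9), np.int64(32), array([ 3.7, 11.5]))
(np.float64(48.0), np.int64(30), array([ 4., 12.]))
```

View pics/s3.png

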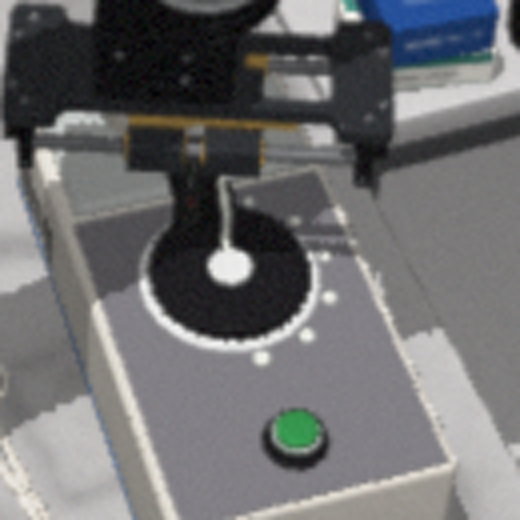

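The spine now runs from (228,245) to (225,180). I compute its angle from the tip pixel at z = 0.124.

```bash
python3 - <<'E'
from h import *
K,T=cam("side")
for n,p in(("start",[341.8,246.2]),("mid",[290+215/4,200+183/4]),("now",[346.2,245.5])):
    w=ray(K,T,p,.124)[0,:2]-A;print(n,np.degrees(np.arctan2(*w))+YAW,np.hypot(*w))
def pix(X):
    c=np.linalg.inv(T)@np.r_[X,1];return K[0,0]*c[0]/-c[2]+K[0,2],-K[1,1]*c[1]/-c[2]+K[1,2]
for a in(0,10,15,20,30,60,90,120):
    b=np.radians(a-YAW);print(a,np.round([pix([*(A+r*np.array([np.sin(b),np.cos(b)])),.124]) for r in(.016,.042)],1).tolist())
E
```

```text
start 1.3050212286759297 0.03588483031792068
mid 8.077288579083865 0.03628119169549429
now 16.20272822176468 0.03662388596846969
0 [[344.4, 253.5], [340.5, 244.1]]
10 [[345.7, 253.3], [343.9, 243.6]]
15 [[346.4, 253.2], [345.7, 243.5]]
20 [[347.1, 253.2], [347.4, 243.6]]
30 [[348.4, 253.4], [350.9, 244.0]]
60 [[352.0, 254.9], [360.3, 247.9]]
90 [[354.2, 257.7], [366.2, 254.9]]
120 [[354.5, 260.9], [367.0, 263.3]]
```

The tab is at about 16°, 4° behind the finger. I push another 8° and read the spine with colour plus depth (height 0.12 m or more).

Emit:
{"fn": "arm_command", "kwargs": {"series": [[[0.7,1.1,0],0.035],[[1.4,2.2,0],0.07],[[2.0,3.4,0],0.105],[[2.6,4.5,0],0.14],[[2.6,4.5,0],0.14]]}}

```text
time_s: 5.35
tool_pos: [0.5568, 0.0154, 0.1147]
tool_rot: [180.0, -0.0, 59.4]
force: [-0.4, 1.0, -0.2]
grip_width: 0.0006
grasp_force: 0.0
```

```bash
cat >> h.py <<'E'
def spine2(im,d,t=100):
    K,T=cam("side");ys,xs=np.mgrid[230:300,310:390];p=np.c_[xs.ravel(),ys.ravel()];z=d[p[:,1],p[:,0]]
    c=np.c_[(p[:,0]-K[0,2])/K[0,0]*z,-(p[:,1]-K[1,2])/K[1,1]*z,-z]@T[:3,:3].T+T[:3,3]
    w=c[:,:2]-A;r=np.hypot(*w.T);s=(c[:,2]>.115)&(c[:,2]<.132)&(r>.012)&(r<.046)&(im[p[:,1],p[:,0]].min(1)>t)
    u=w[s]/r[s][:,None]; return np.round([np.degrees(np.arctan2(*u.mean(0)))+YAW,s.sum(),np.hypot(*u.mean(0)),r[s].mean()],3)
def look():
    o=env.get_obs();im,d=viewer.read_camera("side");cv2.imwrite("pics/last.png",im);np.save("last_d.npy",d)
    print("spine",spine2(im,d),"finger",round(90-o["tool_rot"][2]+YAW,1),"tcp",o["tool_pos"].round(4),"F",o["force"].round(1))
E
python3 - <<'E'
from h import *
print(spine2(cv2.imread("pics/side.png"),np.load("side_d.npy"))); look()
E
```

```text
[3.144e+00 3.400e+01 9.970e-01 2.800e-02]
spine [3.1908e+01 2.0000e+01 9.9900e-01 2.7000e-02] finger 27.9 tcp [0.5568 0.0154 0.1147] F [-0.4  1.  -0.2]
```

The readout works: the start reads 3° (true 0°) and the tab now reads 32°, so mark 2 is reached. Next click.

Emit:
{"fn": "arm_command", "kwargs": {"series": [[[1.1,1.6,0],0.052],[[2.0,3.4,0],0.105],[[2.9,5.1,0],0.157],[[3.7,6.9,0],0.209],[[4.4,8.7,0],0.262]]}}

```text
time_s: 5.9
tool_pos: [0.5658, 0.015, 0.1145]
tool_rot: [-180.0, 0.0, 44.3]
force: [-1.6, 0.8, 1.1]
grip_width: 0.0002
grasp_force: 0.7
```

Emit:
{"fn": "arm_command", "kwargs": {"series": [[[1.1,1.6,0],0.052],[[2.0,3.4,0],0.105],[[2.9,5.1,0],0.157],[[3.7,6.9,0],0.209],[[3.7,6.9,0],0.209]]}}

```text
time_s: 6.4
tool_pos: [0.5737, 0.0124, 0.1146]
tool_rot: [180.0, -0.0, 32.4]
force: [-0.3, -0.8, 0.3]
grip_width: 0.0004
grasp_force: 0.0
```

```bash
python3 - <<'E'
from h import *
look()
E
```

```text
spine [4.9633e+01 2.6000e+01 9.9900e-01 2.9000e-02] finger 54.8 tcp [0.5737 0.0124 0.1146] F [-0.3 -0.8  0.3]
```

```bash
python3 - <<'E'
from h import *
look();im=cv2.imread("pics/last.png")
cv2.imwrite("pics/s4.png",cv2.resize(im[210:310,300:400],None,fx=5,fy=5,interpolation=cv2.INTER_CUBIC))
E
```

```text
spine [5.2129e+01 2.5000e+01 9.9900e-01 2.8000e-02] finger 54.8 tcp [0.5736 0.0124 0.1145] F [-0.1  0.2 -0.7]
```

View pics/s4.png

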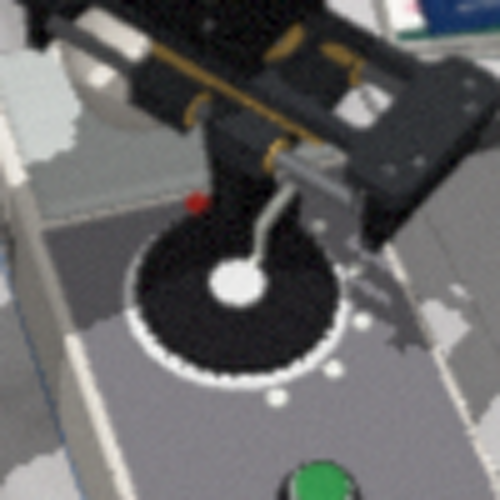

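The spine runs from about (262,245) to (295,185), near mark 3, with the finger behind it. I push on to finger 85°.

Emit:
{"fn": "arm_command", "kwargs": {"series": [[[1.1,1.6,0],0.052],[[2.0,3.4,0],0.105],[[2.9,5.1,0],0.157],[[3.7,6.9,0],0.209],[[4.4,8.7,0],0.262]]}}

```text
time_s: 7.0
tool_pos: [0.5819, 0.0075, 0.1145]
tool_rot: [180.0, -0.0, 17.3]
force: [-1.1, 0.9, -0.2]
grip_width: 0.0004
grasp_force: 0.4
```

```bash
python3 - <<'E'
from h import *
look()
E
```

```text
spine [6.3946e+01 2.0000e+01 9.9900e-01 2.6000e-02] finger 69.9 tcp [0.5819 0.0075 0.1145] F [-1.1  0.9 -0.2]
```

Emit:
{"fn": "arm_command", "kwargs": {"series": [[[1.1,1.6,0],0.052],[[2.0,3.4,0],0.105],[[2.9,5.1,0],0.157],[[3.7,6.9,0],0.209],[[4.4,8.7,0],0.262]]}}

```text
time_s: 7.55
tool_pos: [0.5885, 0.0015, 0.1145]
tool_rot: [-179.9, 0.0, 2.4]
force: [-0.2, 0.8, -0.2]
grip_width: 0.0004
grasp_force: 0.5
```

```bash
python3 - <<'E'
from h import *
look()
E
```

```text
spine [7.7657e+01 1.0000e+01 9.9900e-01 2.0000e-02] finger 84.9 tcp [0.5885 0.0015 0.1145] F [-0.2  0.8 -0.2]
```

The gripper is occluding much of the spine. I go on to finger 105°, then look from near.

Emit:
{"fn": "arm_command", "kwargs": {"series": [[[1.1,1.6,0],0.052],[[2.0,3.4,0],0.105],[[2.9,5.1,0],0.157],[[3.3,6.0,0],0.183],[[3.3,6.0,0],0.183]]}}

```text
time_s: 8.1
tool_pos: [0.5923, -0.0056, 0.1145]
tool_rot: [180.0, -0.0, -8.1]
force: [0.5, 0.3, 0.3]
grip_width: 0.0002
grasp_force: 0.0
```

```bash
python3 - <<'E'
from h import *
look(); im=cv2.imread("pics/last.png")
w,_=viewer.read_camera("wrist")
cv2.imwrite("pics/s5.png",np.hstack([cv2.resize(im[210:310,300:400],(400,400),interpolation=cv2.INTER_CUBIC),cv2.resize(w[180:300,260:460],(400,400))]))
E
```

```text
spine [nan  0. nan nan] finger 95.3 tcp [ 0.5923 -0.0056  0.1145] F [0.5 0.3 0.3]h.py:35: RuntimeWarning: Mean of empty slice.
  u=w[s]/r[s][:,None]; return np.round([np.degrees(np.arctan2(*u.mean(0)))+YAW,s.sum(),np.hypot(*u.mean(0)),r[s].mean()],3)
  ret = um.true_divide(
  ret = ret.dtype.type(ret / rcount)
```

View pics/s5.png

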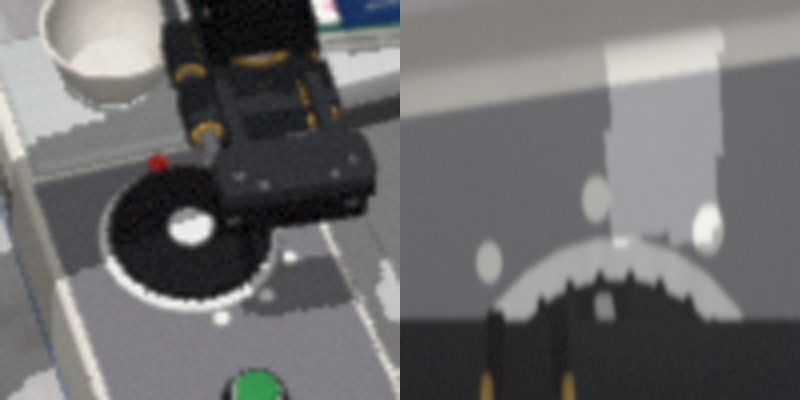

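The side view is blocked by the gripper. The wrist crop shows the spine tip at about (605,305) in the composite, and marks at (489,262), (595,198) and (707,228). I convert those.

```bash
cat >> h.py <<'E'
def tip(save=None):
    o=env.get_obs();w,_=viewer.read_camera("wrist");K,T=cam("wrist",o)
    if save is not None: cv2.imwrite(save,w)
    s=w[262:276,325:440].min(2);m=np.uint8(s>100)*255
    for c in cv2.findContours(m,0,2)[0]:
        x,y,ww,h=cv2.boundingRect(c)
        if cv2.contourArea(c)>=4: p=[325+x+ww/2-.5,262+y+1]; a=ray(K,T,p,.124)[0,:2]-A;print("blob",p,ww,h,"angle",round(np.degrees(np.arctan2(*a))+YAW,1),"r",round(np.hypot(*a)*1e3,1))
    print("finger",round(90-o["tool_rot"][2]+YAW,1),o["tool_pos"].round(4),o["force"].round(1))
E
python3 - <<'E'
from h import *
o=env.get_obs();K,T=cam("wrist",o)
for p,z in(((489,262),.09),((595,198),.09),((707,228),.09),((605,293),.124)):
    q=[260+(p[0]-400)/2,180+p[1]*.3];a=ray(K,T,q,z)[0,:2]-A;print(q,np.degrees(np.arctan2(*a))+YAW,np.hypot(*a))
tip()
E
```

```text
[304.5, 258.6] 59.64175322839789 0.05293072334836287
[357.5, 239.4] 89.51279833633657 0.05291437694820997
[413.5, 248.39999999999998] 119.63312119958354 0.052816348088908595
[362.5, 267.9] 88.23213403728793 0.05059355890043296
blob [362.0, 269] 9 8 angle 88.0 r 50.2
blob [408.0, 263] 63 14 angle 107.9 r 53.5
blob [367.5, 263] 12 2 angle 90.6 r 52.4
blob [341.5, 263] 34 13 angle 79.7 r 54.2
finger 95.3 [ 0.5922 -0.0053  0.1145] [-0.1  0.2 -0. ]
```

The marks read 59.6°, 89.5° and 119.6°, which matches the layout. The tab reads 88–89°, so it is at mark 4 with the finger just touching. Now the last click, gently.

Emit:
{"fn": "arm_command", "kwargs": {"series": [[[0.7,1.1,0],0.035],[[1.4,2.2,0],0.07],[[2.0,3.4,0],0.105],[[2.6,4.5,0],0.14],[[3.3,5.7,0],0.175]]}}

```text
time_s: 8.75
tool_pos: [0.5946, -0.0103, 0.1145]
tool_rot: [-179.9, 0.0, -18.1]
force: [-0.8, 1.5, -0.2]
grip_width: 0.0004
grasp_force: 0.8
```

```bash
python3 - <<'E'
from h import *
tip()
E
```

```text
blob [357.0, 269] 9 8 angle 94.7 r 50.2
blob [412.0, 263] 55 14 angle 118.7 r 53.3
blob [361.5, 263] 12 2 angle 97.0 r 52.4
blob [339.0, 263] 29 11 angle 87.8 r 54.4
finger 105.4 [ 0.5946 -0.0103  0.1145] [-0.8  1.5 -0.2]
```

Emit:
{"fn": "arm_command", "kwargs": {"series": [[[0.5,0.8,0],0.026],[[1.1,1.6,0],0.052],[[1.6,2.5,0],0.078],[[2.0,3.4,0],0.105],[[2.0,3.4,0],0.105]]}}

```text
time_s: 9.3
tool_pos: [0.5956, -0.0161, 0.1145]
tool_rot: [180.0, -0.0, -24.3]
force: [-0.7, 0.1, -0.1]
grip_width: 0.0008
grasp_force: 0.2
```

```bash
python3 - <<'E'
from h import *
tip()
E
```

```text
blob [357.0, 270] 9 6 angle 102.8 r 50.2
blob [405.0, 263] 69 14 angle 123.6 r 53.7
blob [346.5, 263] 44 10 angle 98.8 r 53.8
finger 111.5 [ 0.5956 -0.0161  0.1145] [-0.7  0.1 -0.1]
```

Emit:
{"fn": "arm_command", "kwargs": {"series": [[[0.4,0.5,0],0.017],[[0.7,1.1,0],0.035],[[1.1,1.6,0],0.052],[[1.1,1.6,0],0.052],[[1.1,1.6,0],0.052]]}}

```text
time_s: 9.85
tool_pos: [0.5959, -0.0174, 0.1145]
tool_rot: [180.0, -0.0, -27.2]
force: [0.7, 0.2, -0.2]
grip_width: 0.0
grasp_force: 0.0
```

```bash
python3 - <<'E'
from h import *
tip()
E
```

```text
blob [376.5, 269] 10 7 angle 113.9 r 49.8
blob [407.5, 263] 64 14 angle 127.0 r 53.6
blob [366.0, 263] 13 3 angle 109.3 r 52.5
blob [341.0, 263] 33 13 angle 98.9 r 54.3
finger 114.4 [ 0.5959 -0.0174  0.1145] [ 0.7  0.2 -0.2]
```

It has sprung on. I back off from the flank, lift, and verify.

Emit:
{"fn": "arm_command", "kwargs": {"series": [[[0,-4,0],0],[[0,-8,0],0],[[0,-8,-15],0],[[0,-8,-50],0],[[0,-8,-90],0]]}}

```text
time_s: 10.4
tool_pos: [0.5987, -0.0099, 0.2054]
tool_rot: [179.9, 0.1, -27.1]
force: [0.6, -0.2, -0.4]
grip_width: 0.0006
grasp_force: 0.0
```

Emit:
{"fn": "arm_command", "kwargs": {"series": [[[-45,0,-10],0],[[-90,0,-20],0],[[-90,0,-20],0],[[-90,0,-20],0],[[-90,0,-20],0]]}}

```text
time_s: 10.9
tool_pos: [0.5202, 0.0303, 0.2251]
tool_rot: [-180.0, -0.1, -27.2]
force: [0.2, -0.2, -0.3]
grip_width: 0.0005
grasp_force: 0.0
```

```bash
python3 - <<'E'
from h import *
look(); im=cv2.imread("pics/last.png")
o=env.get_obs();w,_=viewer.read_camera("wrist");K,T=cam("wrist",o);np.savez("w3.npz",K=K,T=T)
cv2.imwrite("pics/s6.png",np.hstack([cv2.resize(im[210:330,300:400],(320,384),interpolation=cv2.INTER_CUBIC),cv2.resize(w,(480,360))[:, :] if 0 else cv2.copyMakeBorder(cv2.resize(w,(480,360)),0,24,0,0,0)]))
for c in cv2.findContours(red(w),0,2)[0]:
    if cv2.contourArea(c)>8:
        M=cv2.moments(c);p=[M["m10"]/M["m00"],M["m01"]/M["m00"]];print("red",p,ray(K,T,p,.09))
E
```

```text
spine [1.19808e+02 3.60000e+01 9.97000e-01 3.10000e-02] finger 114.5 tcp [0.5202 0.0303 0.2251] F [ 0.2 -0.2 -0.3]
red [297.5, 182.23194444444442] [[0.56129531 0.03084024 0.09      ]]
```

View pics/s6.png

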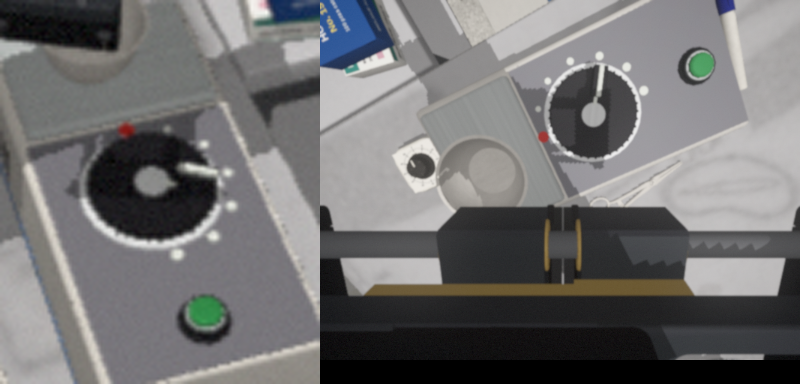

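The wrist view shows the spine pointing at the fifth mark (599,56), counting from red (543,137), and depth reads 119.8°. The cleaner has not moved. Button estimate (0.554, -0.127): I move above it at height and check it against the green blob.

```bash
python3 - <<'E'
from h import *
o=env.get_obs();w,_=viewer.read_camera("wrist");K,T=cam("wrist",o)
m=green(w)
for c in cv2.findContours(m,0,2)[0]:
    if cv2.contourArea(c)>100:
        M=cv2.moments(c);p=[M["m10"]/M["m00"],M["m01"]/M["m00"]];b=ray(K,T,p,.105)[0];print("green",cv2.contourArea(c),p,b,"d[tool mm]",1e3*R.from_euler("xyz",o["tool_rot"],degrees=True).as_matrix().T@(b-o["tool_pos"]))
E
```

```text
green 742.5 [508.3833894500561, 85.73557800224467] [ 0.55432974 -0.12529071  0.105     ] d[tool mm] [101.65156243 122.56686844 119.22071257]
```

Emit:
{"fn": "arm_command", "kwargs": {"series": [[[25,31,0],0],[[51,62,0],0],[[77,93,0],0],[[102,124,0],0],[[102,124,30],0]]}}

```text
time_s: 11.55
tool_pos: [0.5565, -0.135, 0.1971]
tool_rot: [179.9, -0.5, -27.8]
force: [0.6, -0.3, -0.8]
grip_width: 0.0006
grasp_force: 0.0
```

Emit:
{"fn": "arm_command", "kwargs": {"series": [[[0,0,25],0],[[0,0,50],0],[[0,0,65],0],[[0,0,75],0],[[0,0,75],0]]}}

```text
time_s: 12.05
tool_pos: [0.553, -0.1259, 0.1182]
tool_rot: [180.0, 0.1, -27.2]
force: [0.7, 0.3, 0.3]
grip_width: 0.0005
grasp_force: 0.0
```

Emit:
{"fn": "arm_command", "kwargs": {"series": [[[0,0,2],0],[[0,0,4],0],[[0,0,6],0],[[0,0,8],0],[[0,0,8],0]]}}

```text
time_s: 12.55
tool_pos: [0.5541, -0.126, 0.1123]
tool_rot: [-180.0, -0.1, -27.2]
force: [0.1, -0.8, 1.5]
grip_width: 0.0004
grasp_force: 1.3
```

Emit:
{"fn": "arm_command", "kwargs": {"series": [[[0,0,1],0],[[0,0,2],0],[[0,0,2.5],0],[[0,0,2.5],0],[[0,0,2.5],0]]}}

```text
time_s: 13.05
tool_pos: [0.5541, -0.126, 0.1094]
tool_rot: [-180.0, -0.1, -27.2]
force: [1.1, -0.4, 5.2]
grip_width: 0.0006
grasp_force: 2.5
```

Emit:
{"fn": "arm_command", "kwargs": {"series": [[[0,0,0.7],0],[[0,0,1.4],0],[[0,0,2],0],[[0,0,2],0],[[0,0,2],0]]}}

```text
time_s: 13.55
tool_pos: [0.5542, -0.126, 0.109]
tool_rot: [-180.0, -0.1, -27.2]
force: [-1.8, 0.6, 13.6]
grip_width: 0.001
grasp_force: 6.8
```

Force has risen to 13.6 N with no further travel, so the button is at its stop. Draw clear.

Emit:
{"fn": "arm_command", "kwargs": {"series": [[[0,0,-5],0],[[0,0,-25],0],[[0,0,-60],0],[[0,0,-100],0],[[0,0,-140],0]]}}

```text
time_s: 14.05
tool_pos: [0.5524, -0.1257, 0.2469]
tool_rot: [180.0, 0.2, -27.2]
force: [-0.6, 0.8, -0.6]
grip_width: 0.0007
grasp_force: 0.0
```

Emit:
{"fn": "arm_command", "kwargs": {"series": [[[-45,0,0],0],[[-90,0,0],0],[[-90,0,0],0],[[-90,0,0],0],[[-90,0,0],0]]}}

```text
time_s: 14.55
tool_pos: [0.4739, -0.0853, 0.2467]
tool_rot: [180.0, 0.0, -27.2]
force: [0.8, -0.1, 0.5]
grip_width: 0.0008
grasp_force: 0.0
```

```bash
python3 - <<'E'
from h import *
look(); im=cv2.imread("pics/last.png");d=np.load("last_d.npy")
K,T=cam("side")
for n,I,D in(("before",cv2.imread("pics/side.png"),np.load("side_d.npy")),("now",im,d)):
    m=green(I);m[:285]=0;m[330:]=0;m[:,:345]=0;m[:,385:]=0
    ys,xs=np.nonzero(m);z=D[ys,xs];c=np.c_[(xs-K[0,2])/K[0,0]*z,-(ys-K[1,2])/K[1,1]*z,-z]@T[:3,:3].T+T[:3,3];print(n,len(xs),np.median(c,0).round(4))
cv2.imwrite("pics/s7.png",cv2.resize(im[180:400,250:430],(540,600*11*3//33),interpolation=cv2.INTER_CUBIC))
E
```

```text
spine [1.18437e+02 3.20000e+01 9.98000e-01 3.10000e-02] finger 114.5 tcp [ 0.4739 -0.0853  0.2467] F [ 0.8 -0.1  0.5]
before 80 [ 0.5551 -0.1282  0.1038]
now 57 [ 0.5552 -0.1282  0.1006]
```

View pics/s7.png

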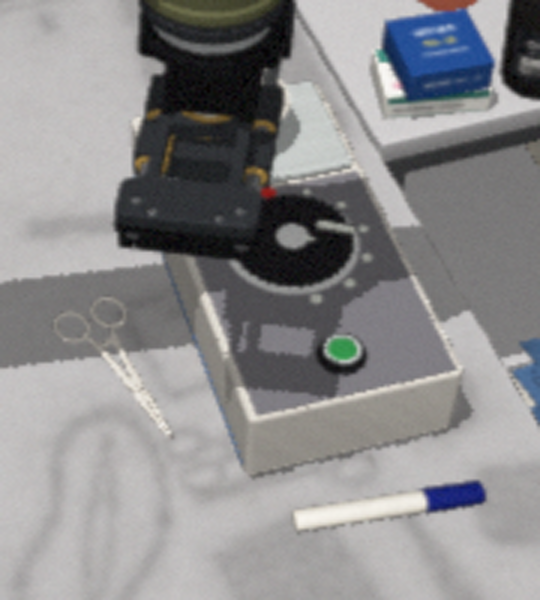

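The button at (343,350) is down: its height went from 103.8 to 100.6 mm, and it stays there. The selector reads 118–120°, at the fifth mark, and the cleaner, marker and haemostat are undisturbed with the arm clear. Handing in.

```bash
python3 -c "
from cell import env
print(env.sign_off())"
```

```text
the job is handed in; nothing more can be done
None
```

I handed the job in at about 15 s of the 56 s: the selector was pushed four clicks to the fifth mark (last read 118–120°), then the start button was pressed to its stop and stayed down, with the arm drawn clear; the sign-off returned no verdict.

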